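# Snap the retaining clip onto the filter wheel spindle

## Task

Take the open spring clip from the rubber mat by its upright tab and push it sideways into the groove of the filter wheel's spindle, just above the wheel, until it snaps fully home around the spindle. Feel for the wheel's face and push gently, never forcing the clip or leaning on the wheel, then let go of the clip and leave the other things on the bench where they are.

Things in the scene. Friction and masses are not known exactly. Their poses are not given: they have to be found in the camera images.
- fixture: Aluminium bearing housing fixed to the bench: base plate 120 x 120 x 12 mm, round housing on it 68 mm across, up to 48 mm. Origin: underside of the base, on the spindle's upright axis. On that axis above it: the filter wheel (flat disc 90 mm across, 10 mm thick) and a steel spindle. Pressed down, wheel and spindle give about 1 mm per 20 N.
- axis (a point): Point on the spindle's axis 70 mm above the bench, the nominal height of the wheel's upper face; z up. The wheel is shimmed: its true face is up to 10 mm higher or lower, and no reading tells it. Above the face: groove core 16 mm across, 9 mm high, open all round (clip may come from any side); then the spindle's head, 24 mm across, 20 mm high.
- clip: Open spring clip of bare steel, 6 mm thick, lying flat, about 65 g. Origin: underside, at the centre of the seat, where the spindle's axis lies when home; x points out of the mouth, z up. Two sprung jaws reach to x = +19 mm, 31 mm apart over the tips' outsides; tips 25 mm apart inside, throat 11 mm at x = +7.7 mm, seat 18 mm wide, ending at a cross bar at x = -8.4 mm.
- clip_seat (a point): Centre of the seat, 3 mm above the underside (mid thickness); axes as the clip's. The jaws meet the core 15 mm short of home; the push rises to 6 to 11 N until the throat passes the core's middle, 8 mm short of home, then the jaws snap shut and it drops until the bar meets the core. Clip and spindle are spoilt if pressed together with over 18 N. In the groove the clip has 3 mm of free height.
- clip_tab (a point): Point inside the clip's upright steel tab, 36 mm behind the seat's centre (clip x = -36 mm), 28 mm above the underside; axes as the clip's. The tab spans x from -46 to -26 mm and y from -5 to +5 mm (10 mm to grip, across y) and rises to 42 mm above the underside.
- mat: Black rubber mat, 130 x 120 x 4 mm, fixed; the clip lies on it. Origin: centre of its underside.
- washer: Loose steel washer, 26 mm across, 5 mm thick, on the mat; not needed.
- standoff: Loose brass spacer block, 26 x 10 x 8 mm, on the mat; not needed.
- driver: Screwdriver lying between mat and fixture; not needed.
- spanner: Spanner lying to the robot's right; not needed.
- weight: Steel weight with a neck, 48 mm across, 68 mm high, farther back; not needed.
- bottle: Clear bottle, 56 mm across, 130 mm high, to the robot's left; not needed.
- bin: Small grey open bin, 90 x 130 x 45 mm, farther back; not needed.

How it is judged (in metres and radians):
On the way, in this order (a step that is already met when the one before it is completed fails the run):
1. the clip is lifted clear of the mat by its tab (height (world z) of clip above 0.025 m and contact force between the fingers and clip above 1 N), for 0.2 s.
2. the clip is home in the spindle's groove: seat centre within 2 mm of the axis, level, between wheel and head (horizontal distance between clip_seat and axis below 0.002 m and z of clip_seat in the frame of axis between -0.01 and 0.018 m and angle between clip's own z axis and vertical below 0.12 rad), for 0.2 s.
At the end, for the whole second after the job is handed in: The clip sits home in the groove: seat centre within 2 mm of the spindle's axis seen from above, its mid height between 10 mm below and 18 mm above the nominal face height (under the head, above the wheel), level within 0.12 rad, at rest and let go (all of step 2 and linear speed of clip below 0.02 m/s and contact force between the fingers and clip below 0.1 N); the robot touches nothing.
It fails at once if the clip is forced against the spindle, wheel or housing with more than 18 N (contact force between clip and fixture above 18 N).
It fails at once if the arm or gripper leans on the wheel, spindle or housing with more than 10 N (contact force between any of the fingers, the arm and fixture above 10 N).
It fails at once if another thing on the bench is moved by more than 30 mm (distance of any of washer, standoff, driver, spanner, weight, bottle, bin from where it was at the start of the episode above 0.03 m).
It also fails if it takes over 72 s, if anything falls off the work surface, if the arm or the gripper's body presses on something with over 40 N, if the wrist force passes 120 N, or if a joint passes its speed limit or range.

## Robot

A 7-joint arm with a two-finger parallel gripper is mounted at the origin on the work surface. World frame = base frame: x ahead of the robot, y to its left, z up, the work surface at z = 0. Lengths are in mm, angles in rad, forces in N, time in s.
With the tool pointing down it reaches from about 400 to 900 mm from the base axis. Payload 5.6 kg.
Tool frame: the origin (TCP) lies midway between the tips of the shut fingers; the grasp point (between the pads) lies 19 mm behind it; x points along the fingers, y is the direction in which the jaws open and shut, and the axes are right-handed (so a half turn about x gives the same grasp; the last joint's range is limited). The gripper opens to 92 mm and grips with 3 to 60 N. Pads are 20 mm wide; open, the fingers measure 128 mm over their backs; the gripper's body (75 mm by 189 mm) begins 69 mm behind the grasp point.
Start: joints at [1.139, 0.468, -0.012, 1.603, 0.006, 1.071, -0.056], TCP at [246.361, -601.511, 214.592] pointing down, gripper open.
Joint ranges: [-2.53, 2.53], [-0.31, 2.02], [-1.57, 1.55], [0.28, 2.44], [-1.29, 4.43], [0.15, 1.84], [-2.92, 2.92]. Speed limits (rad/s): [2.57, 2.57, 3.14, 3.14, 3.14, 3.14, 3.14].

## Interface

Orientations are given as a rotation vector (axis times angle).
In Python, from cell import robot, grip, kin, viewer gives the robot as it stands. Calls block until the motion is done:
- robot.movep(position, orientation): joint-space move of the TCP to a pose.
- robot.servo_line(position, feed=150, rotation=None): straight line of the TCP; rotation=None keeps the orientation; feed is the mean speed in mm/s.
- robot.goto_joints(angles): joint-space move.
- grip(opening, newtons=None): opening from 0.0 (shut) to 1.0 (fully open); newtons is the grip in N (None keeps the last); returns when the fingers have stopped.
- robot.hold(seconds).
- kin.ik(position, orientation): joint angles nearest the present ones, or None.
- robot.observe(): the state.
- viewer.read_camera(name): name is "side" or "top" or "wrist"; returns the picture (400x640x3 uint8, red, green, blue); there is no depth.
- viewer.camera_info(name): a dict with "camera_matrix" (3x3 intrinsics, pixels), "R" (3x3) and "t" (3): a world point X has camera coordinates R X + t. Camera axes: x right, y down, z forward; pixel columns grow to the right and rows downward; lengths in mm; the calibration is good to about 2 mm. The wrist camera is an equidistant fisheye: a pixel r from the principal point sees the ray r / f radians off the axis. A picture is of the moment at which its call begins: read the wrist's pose just before it. camera_info takes no time and is no camera call; for the wrist camera it gives the pose at the moment of the call.
A pose or a line that the arm cannot do raises robot.IKError and nothing moves.
- robot.job_done(): hands the job in, once; it reports no verdict.
Trained networks look in the newest picture that a camera, given by its name, has taken for a name from the list of things; names that differ only in an ending like _2 or _b are one class to them, and where a whole thing is asked for, a point or a joint stands for the part that bears it (a point fixed in the world has none). Each returns a list of dicts, best first, with "confidence" (0 to 1); they miss things now and then, are a little off and sometimes report something else, mostly with a low value. They report only what shows in the picture. A call takes as long as a camera call.
- viewer.silhouettes(name, camera): "mask" (400x640 bool, what is visible of it).
- viewer.pinpoint(name, camera): "at" ([x, y, z] in mm, in the coordinates of the camera as it stood for that picture, good to about 4 mm: a listed point, or the origin of a listed thing).
The state is a dict: "t": time; "joints": joint angles; "joint_velocities": joint speeds; "joint_torque": joint torques, N m; "tcp_pos": TCP position; "tcp_rot": TCP orientation; "contact_force": force on the tool from outside, world axes, zero at the start; "wrist_torque": the same for the moment, N m; "grip_width": opening from 0.0 (shut) to 1.0 (fully open).
Only numpy, scipy, OpenCV 4.12 (cv2) and the standard library are available. Lean on these libraries where they do the work, as an engineer would, in place of code of your own. Each camera call takes 0.05 s, during which the arm holds its last target. There are 200 camera calls.

## Working session

There is one attempt and no reset: what is moved stays moved. The work goes in short steps, each a Python script; the robot and the scene stay as the last script left them, time stands still between calls to the robot, and variables do not carry over. Pictures are saved under pics/ and viewed, about 8 in all and at most 12, crops included, and the job is handed in when it is done.

```bash
ls; mkdir -p pics; cat > h.py <<'E'
import numpy as np, cv2
from cell import robot, grip, kin, viewer
from scipy.spatial.transform import Rotation as R
def pin(name,cam,k=1):
    ci=viewer.camera_info(cam); out=[]
    for d in viewer.pinpoint(name,cam)[:k]:
        out.append((round(d["confidence"],2),(np.array(ci["R"]).T@(np.array(d["at"])-np.array(ci["t"]))).round(1)))
    return out
def st():
    s=robot.observe(); return round(s["t"],2),np.round(s["tcp_pos"],1),np.round(s["tcp_rot"],3),np.round(s["contact_force"],1),np.round(s["grip_width"],3)
E
python3 - <<'E'
from h import *
print(st())
ims=[]
for c in("side","top"):
    im=viewer.read_camera(c); ims.append(im)
    ci=viewer.camera_info(c);print(c,np.round(ci["camera_matrix"],0).tolist(),np.round(ci["R"],2).tolist(),np.round(ci["t"],0))
    for n in("clip","clip_seat","clip_tab","fixture","axis","mat","driver","washer","standoff"):print(n,pin(n,c,2))
    cv2.imwrite(f"pics/{c}1.png",im[:,:,::-1])
print(st())
E
```

```text
pics
(0.0, array([ 246.1, -601. ,  213.7]), array([ 2.009,  0.397, -2.009]), array([ 0.3,  0.8, -0.4]), np.float64(0.999))
side [[375.0, 0.0, 321.0], [0.0, 375.0, 199.0], [0.0, 0.0, 1.0]] [[-0.89, -0.46, 0.01], [-0.35, 0.67, -0.65], [0.29, -0.58, -0.76]] [559. 241. 977.]
clip [(0.67, array([581.7, 153.2,  -1.5]))]
clip_seat [(0.62, array([581.6, 153. ,   9.3])), (0.57, array([ 5.219e+02, -4.189e+02,  5.000e-01]))]
clip_tab [(0.66, array([550.2, 155.7,  31.4]))]
fixture [(0.71, array([ 592.9, -200.7,    1.6])), (0.54, array([632.8, 187.5,   3.1]))]
axis [(0.68, array([ 594.8, -195.7,   66.5]))]
mat [(0.81, array([575.7, 153.3,  -1.1]))]
driver [(0.67, array([593.5,   4.7,   0.8]))]
washer [(0.46, array([631.1, 189.2,   3.3]))]
standoff [(0.43, array([609. ,  96.6,   4.3]))]
top [[417.0, 0.0, 316.0], [0.0, 417.0, 203.0], [0.0, 0.0, 1.0]] [[-0.02, -1.0, 0.0], [-0.98, 0.02, -0.19], [0.19, -0.0, -0.98]] [  34.  634. 1195.]
clip [(0.44, array([581.2, 156.7,   1.9]))]
clip_seat [(0.67, array([588.2, 157.1,   5.5]))]
clip_tab [(0.54, array([594.9,   0.6,   0.6])), (0.46, array([546.9, 158.6,  28.9]))]
fixture [(0.81, array([ 5.994e+02, -1.974e+02,  5.000e-01]))]
axis [(0.84, array([ 595.1, -197.4,   71.5]))]
mat [(0.87, array([575.6, 153.9,  -1.7]))]
driver [(0.87, array([ 5.91e+02, -3.00e-01,  1.00e-01])), (0.16, array([ 593.9, -201.8,   71.9]))]
washer [(0.61, array([629.8, 185. ,   2.9]))]
standoff [(0.4, array([603.7,  96.3,   0.8]))]
(1.0, array([ 246.4, -601.5,  214.6]), array([ 2.008,  0.395, -2.008]), array([ 1.1, -0.1, -0.7]), np.float64(1.002))
```

```bash
python3 - <<'E'
import cv2,numpy as np
a=cv2.imread("pics/side1.png");b=cv2.imread("pics/top1.png")
cv2.imwrite("pics/both.png",np.vstack([a,b])[:, :]) if 0 else cv2.imwrite("pics/both.png",cv2.resize(np.vstack([a,b]),None,fx=.75,fy=.75))
E
```

```text
(no output)
```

View pics/both.png

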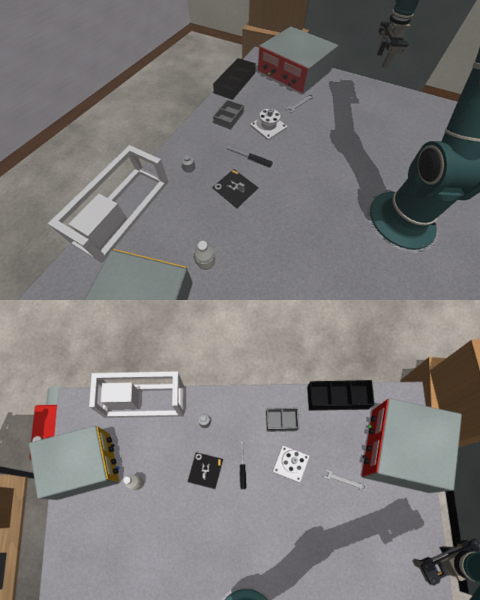

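The overview shows the clip on the mat, near (273,225) in the top image, with its tab toward the robot. The fixture is near (390,215) and the driver lies between them. Next I'll move over the clip for a close look.

```bash
cat >> h.py <<'E'
def ori(yaw):
    # tool x down, tool y horizontal at 90deg+yaw from world x
    y=np.array([-np.sin(yaw),np.cos(yaw),0]);x=np.array([0,0,-1.]);z=np.cross(x,y)
    return R.from_matrix(np.c_[x,y,z]).as_rotvec()
E
python3 - <<'E'
from h import *
M=R.from_rotvec(robot.observe()["tcp_rot"]).as_matrix();print(M.round(2))
for yaw in(0,np.pi):print(yaw,kin.ik([549,157,160],ori(yaw)),kin.ik([559,-197,120],ori(yaw)))
yaw=min((0,np.pi),key=lambda w:abs(kin.ik([549,157,160],ori(w))[6]) if kin.ik([549,157,160],ori(w)) is not None else 99)
robot.movep([549,157,160],ori(yaw));robot.hold(.3)
print(yaw,st())
ci=viewer.camera_info("wrist");im=viewer.read_camera("wrist");cv2.imwrite("pics/w1.png",im[:,:,::-1])
print(ci)
for n in("clip","clip_seat","clip_tab"):print(n,pin(n,"wrist",2))
E
```

```text
[[-0.    0.38 -0.93]
 [-0.   -0.93 -0.38]
 [-1.    0.    0.  ]]
0 [ 0.37133829  0.61130705 -0.96155245  1.80424163  0.57853273  1.03681732
  0.75615653] [ 0.76725944  0.58493341 -0.64912924  1.79081818  0.43532457  0.91321211
  1.4970012 ]
3.141592653589793 [ 0.15154032  0.48739757 -0.63180541  1.81708296  0.34704172  0.94969195
 -2.20072473] [ 0.38390955  0.48965664 -0.13159015  1.81707714  0.08295654  0.84016653
 -1.35859307]
0 (4.17, array([549.1, 156.8, 160. ]), array([ 0.   ,  1.571, -0.   ]), array([ 0.1, -0.3,  0.1]), np.float64(1.002))
{'camera_matrix': array([[309.70691629,   0.        , 324.78419088],
       [  0.        , 309.70691629, 196.46110716],
       [  0.        ,   0.        ,   1.        ]]), 'R': array([[-1.07615908e-04,  9.99999992e-01, -6.13382147e-05],
       [ 9.72537354e-01,  1.18936766e-04,  2.32746816e-01],
       [ 2.32746821e-01, -3.46064451e-05, -9.72537360e-01]]), 't': array([-156.20133815, -547.57833551,  208.71364266])}
clip [(0.89, array([583.1, 152.1,   8.3]))]
clip_seat [(0.75, array([584.3, 149.7,   7.6])), (0.32, array([544.3, 157.8,  29.8]))]
clip_tab [(0.73, array([544.1, 156.1,  32.6])), (0.25, array([580. , 157.5,  10.4]))]
```

View pics/w1.png

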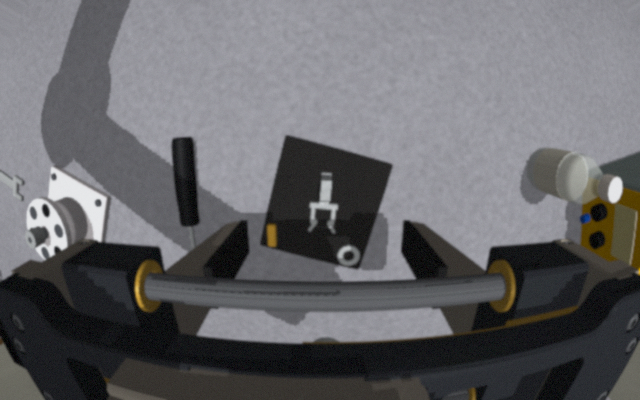

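The wrist view shows the clip at about (325,205). Its tab is at (326,182) and the jaw tips at about (311,229) and (336,229). The washer is at (348,255) and the standoff at (272,236). I'll enlarge the clip to get its yaw.

```bash
cat >> h.py <<'E'
def ray(ci,uv,z,fish=True):
    K=np.array(ci["camera_matrix"]);Rm=np.array(ci["R"]);t=np.array(ci["t"])
    p=(np.atleast_2d(uv)-K[:2,2])/K[0,0]
    if fish:
        r=np.linalg.norm(p,axis=1,keepdims=True)+1e-9; d=np.c_[p/r*np.sin(r),np.cos(r)]
    else: d=np.c_[p,np.ones(len(p))]
    C=-Rm.T@t; d=d@Rm
    return C+d*((z-C[2])/d[:,2:])
def clipmask(cam):
    m=viewer.silhouettes("clip",cam); return (m[0]["confidence"],m[0]["mask"]) if m else (0,None)
def birdseye(ci,im,z,x0,x1,y0,y1,s,fish=True):
    # rectify onto plane z; rows: x decreasing, cols: y decreasing
    xs=np.arange(x1,x0,-1/s);ys=np.arange(y1,y0,-1/s)
    Y,X=np.meshgrid(ys,xs);P=np.c_[X.ravel(),Y.ravel(),np.full(X.size,z)]
    c=P@np.array(ci["R"]).T+np.array(ci["t"]);K=np.array(ci["camera_matrix"])
    if fish:
        r=np.linalg.norm(c[:,:2],axis=1,keepdims=True);q=c[:,:2]/r*np.arctan2(r,c[:,2:])
    else: q=c[:,:2]/c[:,2:]
    uv=(q*K[0,0]+K[:2,2]).astype(np.float32)
    return cv2.remap(im,uv[:,0].reshape(X.shape),uv[:,1].reshape(X.shape),cv2.INTER_CUBIC)
E
python3 - <<'E'
from h import *
ci=viewer.camera_info("wrist");im=viewer.read_camera("wrist")
c,m=clipmask("wrist");print(c,m.sum() if m is not None else 0)
a=birdseye(ci,im,10,525,615,110,190,6);b=birdseye(ci,im,46,505,595,110,190,6)
out=np.hstack([a,b])[:, :, ::-1]
out=cv2.resize(out,None,fx=.8,fy=.8);cv2.imwrite("pics/w2.png",out);print(out.shape)
E
```

```text
0.59 655
(432, 768, 3)
```

View pics/w2.png

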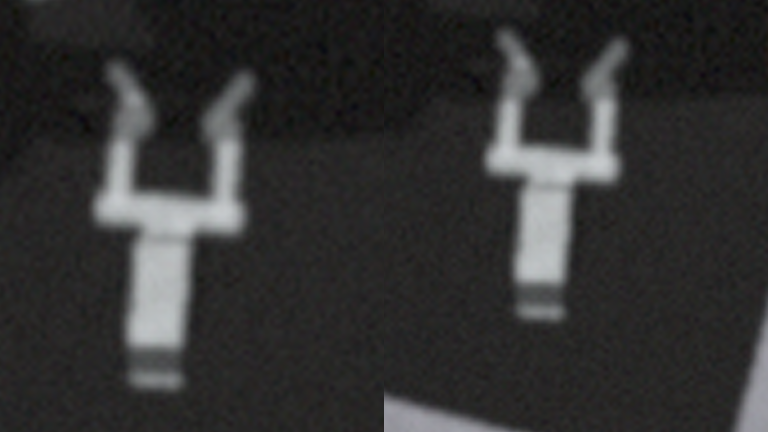

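The rectified view gives these measurements:
- **Yaw:** about -0.07 rad. The tip-to-tip and cross-bar slopes agree.
- **Tab centre:** about (546, 156.4).
- **Seat:** about (582, 154).

I'll grasp the tab and lift.

```bash
python3 - <<'E'
from h import *
o=ori(-.07)
grip(.5,60)
robot.movep([546,156.4,70],o);robot.servo_line([546,156.4,9],feed=60);print(st())
grip(0,60);print(st())
robot.servo_line([546,156.4,60],feed=60);robot.hold(.5);print(st())
robot.servo_line([546,156.4,160],feed=150)
a=[595,-197]; d=np.array([np.cos(-.07),np.sin(-.07)])
p=np.array(a)-(36+70)*d
robot.movep([*p,160],o);robot.hold(.3);print(st())
ci=viewer.camera_info("wrist");im=viewer.read_camera("wrist");cv2.imwrite("pics/w3.png",im[:,:,::-1])
for n in("clip_seat","clip_tab","axis","fixture"):print(n,pin(n,"wrist",2))
for n in ("side","top"):
  viewer.read_camera(n);print(n,pin("clip_seat",n),pin("axis",n))
E
```

```text
(6.9, array([546.3, 156.6,   9.3]), array([ 0.055,  1.569, -0.055]), array([ 0.2, -0.1, -0.2]), np.float64(0.499))
(7.53, array([546. , 156.4,   9.1]), array([ 0.055,  1.57 , -0.055]), array([0.2, 0.7, 0.8]), np.float64(0.104))
(9.03, array([546. , 156.4,  59.9]), array([ 0.055,  1.57 , -0.055]), array([ 0.5, -0.9, -0.5]), np.float64(0.106))
(11.47, array([ 489.6, -188.8,  160.1]), array([ 0.054,  1.57 , -0.054]), array([ 0.1,  0.5, -0.2]), np.float64(0.106))
clip_seat []
clip_tab [(0.91, array([ 488.4, -187.9,  181. ]))]
axis [(0.67, array([ 594.9, -202.9,   70.8]))]
fixture []
side [(0.55, array([ 528. , -192.4,  159.5]))] []
top [] [(0.58, array([ 595.3, -201. ,   72. ]))]
```

View pics/w3.png

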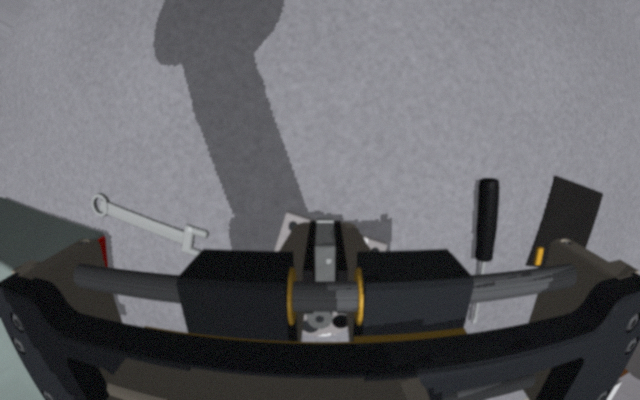

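The clip is held, at a grip width of about 9.75 mm. The fixture is hidden under the gripper at about (325,325) in the wrist view. I'll move the camera directly above it to measure the axis.

```bash
python3 - <<'E'
from h import *
o=ori(-.07)
robot.movep([680,-203,170],o);robot.hold(.3);print(st())
ci=viewer.camera_info("wrist");im=viewer.read_camera("wrist")
print("C",(-np.array(ci["R"]).T@ci["t"]).round(1))
for n in("axis","fixture"):print(n,pin(n,"wrist",1))
m=viewer.silhouettes("fixture","wrist")
if m: print(m[0]["confidence"],m[0]["mask"].sum())
np.savez("fx.npz",im=im,mask=m[0]["mask"] if m else 0,K=ci["camera_matrix"],R=ci["R"],t=ci["t"])
a=birdseye(ci,im,70,540,650,-260,-140,5);b=birdseye(ci,im,99,565,625,-230,-170,5)
b=np.pad(b,((0,a.shape[0]-b.shape[0]),(0,0),(0,0)))
out=np.hstack([a,b])[:,:,::-1];out=np.ascontiguousarray(out);cv2.resize(out,None,fx=.85,fy=.85)
cv2.imwrite("pics/w4.png",out[:, :800]);print(out.shape)
E
```

```text
(13.11, array([ 679.3, -203.8,  170.6]), array([ 0.055,  1.57 , -0.056]), array([-0.2, -0.1, -1. ]), np.float64(0.106))
C [ 614.3 -199.6  341. ]
axis [(0.74, array([ 597.7, -199.7,   71.6]))]
fixture [(0.84, array([ 595.2, -202.6,   -3.4]))]
0.75 12358
(550, 900, 3)
```

View pics/w4.png

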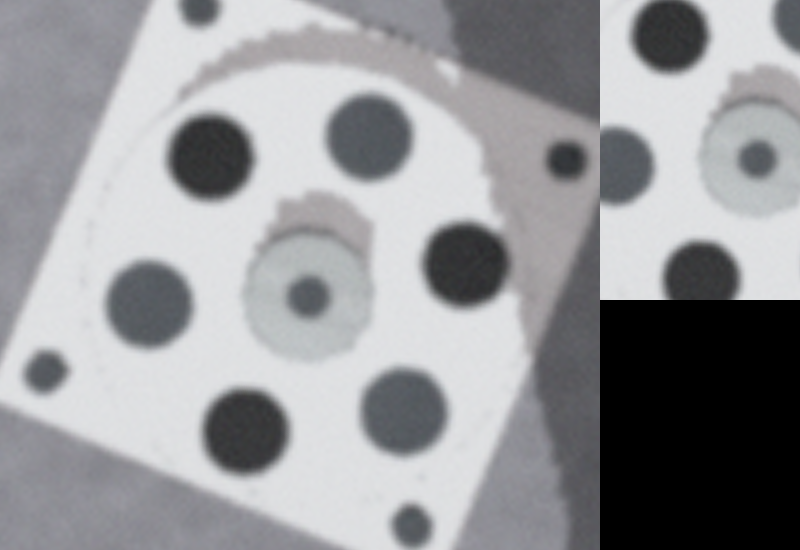

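Axis from the filter ring at the z=70 plane: (593.2, -201.4). From the head disc at (758,158): (593.4, -201.6). They agree. Now I'll feel for the face, with the jaws over the wheel but short of the head.

```bash
cat >> h.py <<'E'
A=np.array([593.3,-201.5]);D=np.array([np.cos(.07),-np.sin(.07)]);O=ori(-.07);N=np.array([np.sin(.07),np.cos(.07)])
def F(n=6):
    return np.mean([robot.observe()["contact_force"] for _ in range(n)],0)
def P(s,z,lat=0): return [*(A-(36+s)*D+lat*N),z]
E
python3 - <<'E'
from h import *
robot.movep(P(120,170),O)
robot.movep(P(60,120),O)
robot.servo_line(P(36,92),feed=60);robot.hold(.3)
f=[robot.observe()["contact_force"] for _ in range(8)];print(np.std(f,0),robot.observe()["t"])
f0=np.mean(f,0);np.save("f0.npy",f0);print(f0)
z=92
while z>62:
    z-=.5;robot.servo_line(P(36,z),feed=12)
    f=F()-f0
    if abs(f[2])>1.5:
        robot.hold(.1);f=F()-f0;print(z,f.round(2))
        if abs(f[2])>1.8:break
print(z,st(),f.round(2))
E
```

```text
[0. 0. 0.] 15.7417
[ 0.11517303  0.70984273 -1.29875943]
73.5 [-1.55  0.45  4.76]
73.5 (25.09, array([ 521.5, -196.5,   73.7]), array([ 0.055,  1.57 , -0.055]), array([-1.4,  1.2,  3.5]), np.float64(0.107)) [-1.55  0.45  4.76]
```

```bash
cat >> h.py <<'E'
def F(n=6):
    v=[]
    for _ in range(n): robot.hold(.02); v.append(robot.observe()["contact_force"])
    return np.mean(v,0)
E
python3 - <<'E'
from h import *
for z in(73.5,73.75,74,74.25,74.5,75.5,76):
    robot.servo_line(P(36,z),feed=12);print(z,F(8).round(2),round(robot.observe()["t"],2))
E
```

```text
73.5 [-1.89  0.23  3.91] 25.48
73.75 [-1.18  0.39  2.95] 25.86
74 [-0.28 -0.04  0.18] 26.24
74.25 [ 0.15  0.07 -0.8 ] 26.62
74.5 [-0.23 -0.16 -0.85] 27.01
75.5 [-0.09 -0.05 -0.9 ] 27.39
76 [ 0.05  0.02 -0.39] 27.77
```

The face is felt at TCP z ≈ 74.05. I'll push in at 75.4, mid free height, while watching the force.

```bash
python3 - <<'E'
from h import *
z=75.4
robot.servo_line(P(36,z),feed=20);f0=F(8);np.save("f0.npy",f0)
robot.servo_line(P(18,z),feed=30)
s=18;past=False
while s>5:
    s-=.5;robot.servo_line(P(s,z),feed=15);f=F(2)-f0;push=-f[:2]@D
    print(s,"push %.1f lat %.1f z %.1f"%(push,f[:2]@N,f[2]))
    if push>13 or abs(f[2])>6 or abs(f[:2]@N)>5:print("STOP");break
    if push>5:past=True
    if past and push<2:print("SNAP?");break
print(st())
E
```

```text
17.5 push -0.3 lat 0.3 z -0.0
17.0 push 0.1 lat -0.5 z 0.3
16.5 push -0.5 lat -0.3 z 0.3
16.0 push 0.3 lat 0.3 z -0.1
15.5 push 0.9 lat 0.6 z 0.6
15.0 push 1.7 lat 0.5 z -0.1
14.5 push 3.2 lat 1.6 z -0.1
14.0 push 4.4 lat 1.9 z -0.0
13.5 push 4.8 lat 1.7 z 0.0
13.0 push 5.8 lat 1.2 z 0.3
12.5 push 5.4 lat 1.1 z -0.1
12.0 push 5.6 lat 1.7 z -0.1
11.5 push 6.2 lat 1.0 z -0.3
11.0 push 6.9 lat 1.0 z 0.1
10.5 push 6.4 lat 1.9 z -0.4
10.0 push 6.1 lat 1.7 z -0.2
9.5 push 5.8 lat 0.8 z -0.3
9.0 push 6.0 lat 1.2 z -0.3
8.5 push 6.0 lat 1.3 z -0.7
8.0 push 5.0 lat 1.3 z -1.4
7.5 push 4.7 lat 1.1 z -0.8
7.0 push 4.7 lat 1.5 z -0.4
6.5 push 3.0 lat 0.9 z -0.9
6.0 push 1.1 lat 1.5 z -0.9
SNAP?
(35.71, array([ 552. , -198.6,   75.6]), array([ 0.055,  1.569, -0.055]), array([-1.5,  1.9, -1.4]), np.float64(0.107))
```

The peak was about 6.9 N and then the force dropped, so the throat has passed. A small lateral force suggests shifting slightly toward +y. Next I'll push to the bar.

```bash
python3 - <<'E'
from h import *
z=75.4;f0=np.load("f0.npy");s=6;lat=0
while s>-4:
    s-=.4;lat=min(lat+.15,.8);robot.servo_line(P(s,z,lat),feed=12);f=F(3)-f0;push=-f[:2]@D
    print(round(s,1),lat,"push %.1f lat %.1f z %.1f"%(push,f[:2]@N,f[2]))
    if push>5 or abs(f[2])>6 or abs(f[:2]@N)>6:print("STOP");break
print(st())
for c in("side","top"):
    im=viewer.read_camera(c);print(pin("clip_seat",c),pin("axis",c))
ci=viewer.camera_info("side");im=viewer.read_camera("side")
u=np.array(ci["R"])@[*A,80]+ci["t"];u=(np.array(ci["camera_matrix"])@u);u=(u[:2]/u[2]).astype(int);print(u)
cv2.imwrite("pics/s5.png",cv2.resize(im[u[1]-40:u[1]+40,u[0]-50:u[0]+50,::-1],None,fx=6,fy=6,interpolation=cv2.INTER_CUBIC))
E
```

```text
5.6 0.15 push 1.5 lat 0.7 z 0.4
5.2 0.3 push 1.0 lat 0.8 z 0.2
4.8 0.44999999999999996 push 1.5 lat 0.4 z -0.3
4.4 0.6 push 1.0 lat 0.3 z -0.5
4.0 0.75 push 0.6 lat -0.2 z -0.8
3.6 0.8 push -0.3 lat -0.6 z -1.2
3.2 0.8 push -0.1 lat -0.0 z -0.1
2.8 0.8 push -0.5 lat -0.8 z -0.0
2.4 0.8 push -0.8 lat -0.7 z -0.4
2.0 0.8 push -0.4 lat -0.4 z -0.3
1.6 0.8 push -1.0 lat -0.2 z -0.3
1.2 0.8 push -0.7 lat -1.0 z -0.4
0.8 0.8 push 0.2 lat -0.3 z 0.1
0.4 0.8 push -0.0 lat 0.1 z 0.2
-0.0 0.8 push 0.3 lat 0.3 z 0.1
-0.4 0.8 push 1.4 lat -0.3 z 0.9
-0.8 0.8 push 3.7 lat 0.0 z 2.0
-1.2 0.8 push 4.7 lat 0.2 z 2.7
-1.6 0.8 push 6.0 lat 0.2 z 2.8
STOP
(41.41, array([ 557.9, -198.2,   75.2]), array([ 0.055,  1.573, -0.055]), array([-6.3,  1.2,  2.1]), np.float64(0.107))
[(0.44, array([ 594. , -200.3,   76.3]))] [(0.95, array([ 595.9, -197.7,   67.7]))]
[] [(0.9, array([ 596.2, -200.4,   71.8]))]
[360 150]
```

View pics/s5.png

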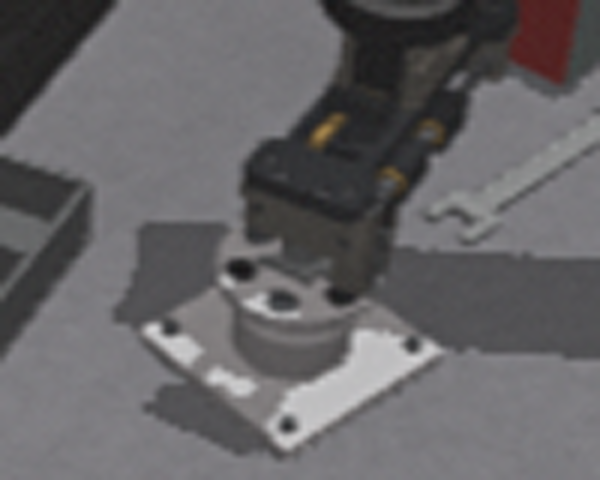

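The crop shows the fingers holding the tab over the wheel, which is at about (300,285). The bar met the core at s≈-0.6 with a firm 6 N rise. I'll relax the push, let go, rise and check.

```bash
python3 - <<'E'
from h import *
robot.servo_line(P(-.5,74.6,.8),feed=12);print((F(4)-np.load("f0.npy")).round(1))
grip(.4);robot.hold(.2);print(st())
robot.servo_line(P(-.5,135,.8),feed=80)
robot.movep([680,-203,175],O);robot.hold(.3);print(st())
ci=viewer.camera_info("wrist");im=viewer.read_camera("wrist")
for n in("clip","clip_seat","clip_tab","axis"):print(n,pin(n,"wrist",1))
a=birdseye(ci,im,76,535,645,-260,-140,5)
cv2.imwrite("pics/w6.png",a[:,:,::-1])
E
```

```text
[-4.   0.6  0.7]
(42.86, array([ 558. , -198.2,   74.6]), array([ 0.055,  1.57 , -0.055]), array([0.9, 0.3, 0.5]), np.float64(0.4))
(44.64, array([ 679.1, -203.7,  174.9]), array([ 0.055,  1.571, -0.056]), array([-1.5,  0.7, -0.6]), np.float64(0.402))
clip [(0.66, array([ 594. , -200.3,   72.4]))]
clip_seat [(0.9, array([ 597.1, -203.4,   72.7]))]
clip_tab [(0.71, array([ 555.9, -199.4,   95.1]))]
axis [(0.8, array([ 595.1, -200.3,   71.6]))]
```

View pics/w6.png

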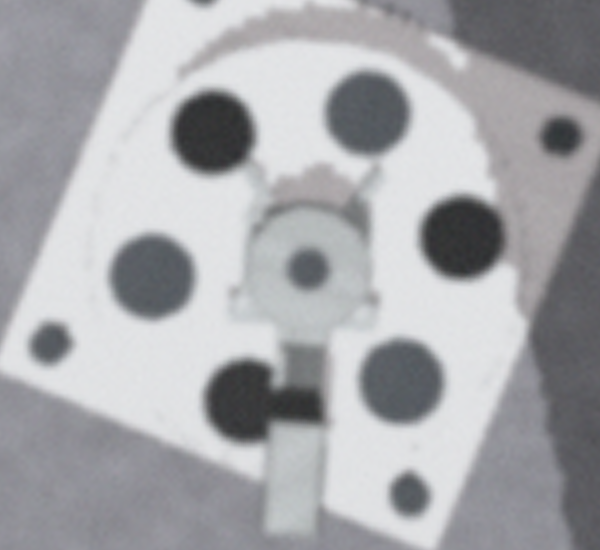

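From the tips, at (251,163) and (379,168), the seat comes out at about (592.9, -201.7). The measured axis is (593.3, -201.5), so the clip is home within 0.5 mm and straight. Handing in.

```bash
python3 -c "
from h import *
robot.job_done();print(st())"
```

```text
the job is handed in; nothing more can be done
the job is handed in; nothing more can be done
```

The clip is in the spindle's groove and let go, and I handed the job in at about 45 s of the 72 s allowed.

- **Grasp and face:** I gripped the clip by its tab, lifted it off the mat and carried it over the driver. It touched the wheel's face at about z = 69 mm, with at most about 5 N.
- **Push:** I pushed it in about 1.4 mm above the face. The force peaked at about 7 N and dropped as the jaws snapped. It then rose to 6 N when the bar met the core, and I backed off and let go.
- **Last checks:** In the last picture the seat's centre is about 0.5 mm from the axis, worked out from the jaw tips. The gripper was clear above.
- **Disagreements:** The network's own seat estimate was about 4 mm off that axis, which is its stated accuracy. It did not find the seat in the top view while the gripper hid it. I did not check the other things on the bench again at the end; no unexpected contact force showed in the readings I took.

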